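# Hold down the reset button in the back of a clock at the repair table

## Robot

A 6-joint arm with a two-finger parallel gripper is mounted at the origin on the work surface. World frame = base frame: x ahead of the robot, y to its left, z up, the work surface at z = 0. Lengths are in mm, angles in rad, forces in N, time in s.
With the tool pointing down it reaches from about 275 to 975 mm from the base axis. Payload 8.4 kg.
Tool frame: the origin (TCP) lies midway between the tips of the shut fingers; the grasp point (between the pads) lies 19 mm behind it; z points along the fingers, y is the line along which they close (so a half turn about z gives the same grasp; the last joint's range is limited). The gripper opens to 92 mm and grips with 3 to 60 N. Pads are 20 mm wide; open, the fingers measure 128 mm over their backs; the gripper's body (75 mm by 189 mm) begins 69 mm behind the grasp point.
Start: joints at [1.098, 0.353, 1.633, -0, 1.155, -0.002], TCP at [283.499, 557.007, 214.583] pointing down, gripper open.
Joint ranges: [-2.63, 2.63], [-0.92, 2.1], [0.06, 2.66], [-1.3, 4.44], [0, 2.69], [-3.02, 3.02]. Speed limits (rad/s): [2.22, 2.22, 2.79, 3.14, 3.14, 3.14].

## Interface

Orientations are given as [roll, pitch, yaw] about the fixed x, y, z axes, in that order (R = Rz(yaw) Ry(pitch) Rx(roll)).
In Python, from cell import * gives the robot as it stands. The module is installed in compiled form; this text tells all that it offers.
- The arm moves only by the tool step_arm, never from a script. Its argument "motion" is a list of rows, each an object with "offset": the shift along the tool's x, y, z in m, a list of three; "rotation": the turn, a rotation vector about the tool's x, y, z in rad, a list of three. A call has 1 to 12 rows; each row shifts and turns the commanded pose from where the row before left it, along the tool's axes as they then stand; what a row does not reach is not made up. A row lasts 1/10 s, in which the tool goes at most 50 mm and 8.59 degrees, less where a joint would pass 70% of its speed; a pose out of reach is approached as far as the arm can. A call is refused whole if a number of a shift passes 0.05 or a number of a turn 0.15, either way. A call with a gripper value outside its range is refused whole. "grip" is the closure in counts, from 0 (fully open) to 255 (shut), set as the call begins (left out, the last holds). The fingers move at their own pace and stop on an object; "force" is the grip in N (left out, the last holds). Time passes only in rows, so rows that do not move let the fingers close. It gives the time, the measured TCP pose, the force, the opening and the grip force at its end, in the units of the state.
- observe(): the state, without advancing time (a new reading comes with each control period).
- capture(name): name is "side" or "top" or "wrist"; returns a dict with "frame" (480x640x3 uint8, red, green, blue), "z_map" (480x640 float32, mm along the optical axis (not along the pixel's ray), 0 where there is no reading), "mtx" (3x3 intrinsics, pixels), "rvec" (rotation vector, rad) and "tvec" (3), from world to camera coordinates, as OpenCV has them. Camera axes: x right, y down, z forward; pixel columns grow to the right and rows downward; lengths in mm; the calibration is good to about 2 mm. The wrist camera is an equidistant fisheye: a pixel r from the principal point sees the ray r / f radians off the axis. A picture is of the moment at which its call begins.
- job_done(): hands the job in; it is judged then, once.
Trained networks look in a picture, given as the dict that the camera call returned (one of the last four; its "shot" number tells which), for a name from the list of things; names that differ only in an ending like _2 or _b are one class to them, and where a whole thing is asked for, a point or a joint stands for the part that bears it (a point fixed in the world has none). Each returns a list of dicts, best first, with "p" (0 to 1); they miss things now and then, are a little off and sometimes report something else, mostly with a low value. They report only what shows in the picture. A call takes as long as a camera call. They do not tell look-alikes from the thing itself.
- cut_out(picture, query): "region" (480x640 bool, what is visible of it) and "extent" ([centre column, centre row, width, height] in pixels, round what is visible of it).
The state is a dict: "time": time; "joints": joint angles; "qvel": joint speeds; "tau": joint torques, N m; "ee_pos": TCP position; "eef_rot": TCP orientation; "wrist_force": force on the tool from outside, world axes, zero at the start; "moment": the same for the moment, N m; "width": finger opening in mm; "finger_force": force on a finger pad.
Only numpy, scipy, OpenCV 4.12 (cv2) and the standard library are available. Lean on these libraries where they do the work, as an engineer would, in place of code of your own. Each camera call takes 0.05 s, during which the arm holds its last target. There are 200 camera calls.

## Task

The small square clock clamped in the turnover holder lies dial up: swing it right over in the holder until it rests against the stop with its back up, and then, with the slim stylus from the tool block, reach through the hole in the clock's back and press the recessed reset button fully down. Finish while still holding: the stylus stays in the gripper and keeps the button down when the program ends. Leave the two screwdrivers in the block and the other things on the table where they are.

Things in the scene. Friction and masses are not known exactly. Their poses are not given: they have to be found in the camera images.
- holder: Turnover holder fixed to the table: steel base 110 x 160 x 12 mm, two upright posts (26 x 12 mm, tops 102 mm above the table) 68 mm either side along its y axis, 124 mm free between them. The clock turns between them on a level axle along the holder's y, 85 mm straight above the origin. Origin: centre of the base's underside. At yaw 0 its x points away from the robot.
- clock (a joint): Turn of the clock on its axle, rad: 0 = dial up, pi = back up, stops at both; starts at 0 to 0.5. As it grows, the edge on the holder's +x side goes down and under, and the -x edge comes up and over the top to the +x side. Balanced; friction (0.06 N m, about 1.5 N at an edge) keeps it at any angle, so it can be pushed with shut fingers in several strokes.
- reset_hole (a point): Middle of the mouth of the 13 mm round hole, the only opening, flush with the clock's back face. Frame turns with the clock: z points into the clock, down once the back is up. It lies 24 mm from the axle, 12 mm to the holder's +y of the middle; with the back up it is on the +x side, 97 mm above the table, and pressing there pushes the clock onto its stop.
- clock_middle (a point): Middle of the clock, on the axle; frame turns with the clock, z towards the dial. The clock is a flat grey plastic box 100 x 100 x 24 mm that reaches 50 mm to each side of the axle. One face has a white dial with hands, the other (the back) a dark flat battery door and the hole.
- reset_button (a joint): Travel of the reset button, m: 0 = out, 0.005 = fully down. Its white round top, 9.6 mm across, lies 8 mm below the back face inside the hole and moves deeper; spring, 1 N at first and 5 N fully down.
- stylus: Loose slim stylus, 120 mm long, about 40 g, standing point down in one of the block's three holes: steel shaft 5 mm thick and 50 mm long, black collar 20 mm across and 4 mm thick resting on the block, plain black handle 12 mm thick and 66 mm long. Origin at the point (10 mm above the table at the start), z along it to the handle's end (130 mm above the table).
- tool_block: Wooden block 60 x 170 x 60 mm fixed to the table, with three upright 10 mm holes 55 mm apart in a row along its y axis (the middle one at its centre). Origin: centre of its underside.
- driver_a: Bystander: screwdriver point down in the block, with a thick waisted black handle up to 27 mm in diameter, top 136 mm above the table. Origin at the point.
- driver_b: Bystander: a second screwdriver like driver_a, in another hole of the block.
- mug: Bystander: white mug, 82 mm across, 95 mm tall. Origin: centre of its underside.
- spray_can: Bystander: spray can, 66 mm across, 190 mm tall. Origin: centre of its underside.
- movement: Bystander: spare quartz movement, black box 56 x 56 x 16 mm with a brass shaft, lying on the table. Origin: centre of its underside.
- jar: Bystander: small glass jar with a steel lid, 52 mm across, 55 mm tall. Origin: centre of its underside.
- wood_offcut: Bystander: dark wood block 50 x 110 x 30 mm. Origin: centre of its underside.
There are look-alikes about, which are no part of the job. What is shaped like the stylus but green or orange is not meant.

How it is judged (in metres and radians):
On the way, in this order (a step that is already met when the one before it is completed fails the run):
1. the clock is turned over, back up against its stop (value of joint clock above 2.95 rad), for 0.2 s.
2. the gripped stylus, through the hole, presses the button down (value of joint clock above 2.95 rad and value of joint reset_button above 0.0035 m and horizontal distance between stylus and reset_hole below 0.007 m and z of stylus in the frame of reset_hole above 0.008 m and contact force between the fingers and stylus above 1 N), for 0.2 s.
At the end, for the whole second after the job is handed in: The clock is back up (joint above 2.95 rad of pi), the stylus is gripped by the fingers with its point in the hole (within 7 mm of the hole's axis, at least 8 mm deep) and the button is held at least 3.5 mm of its 5 mm down, all through the last second (all of step 2); the arm keeps its last pose, push and grip.
It fails at once if a screwdriver pulled from the block, a bystander pushed more than 40 mm, or the mug, can or jar knocked over (distance of any of driver_a, driver_b, mug, spray_can, movement, jar, wood_offcut from where it was at the start of the episode above 0.04 m or angle between any of mug, spray_can, jar's own z axis and vertical above 0.6 rad).
It also fails if it takes over 70 s, if anything falls off the work surface, if the arm or the gripper's body presses on something with over 40 N, if the wrist force passes 120 N, or if a joint passes its speed limit or range.

## Working session

There is one attempt and no reset: what is moved stays moved. The work goes in short steps, Python scripts to look and compute and a tool call to move; the robot and the scene stay as the last step left them, time stands still between calls to the robot, and variables do not carry over. Pictures are saved under pics/ and viewed, at most 10 in all, crops included, and the job is handed in when it is done.

Besides the shell and the picture viewer there is one more tool, called as name([rows], argument=value, ...), one row to a line, values as JSON. step_arm: Moves the arm, as the interface text tells. Its arguments: {"type":"object","properties":{"motion":{"type":"array"},"grip":{"type":"number"},"force":{"type":"number"}},"required":["motion"]}

```bash
mkdir -p pics; cat > h.py <<'E'
from cell import *
import numpy as np, cv2
from scipy.spatial.transform import Rotation as Ro
def pts(c):
    "world xyz (mm) per pixel, for side/top"
    z=c["z_map"].astype(float); K=c["mtx"]; R=cv2.Rodrigues(np.array(c["rvec"],float))[0]; t=np.array(c["tvec"],float).ravel()
    v,u=np.mgrid[0:480,0:640]
    P=np.stack([(u-K[0][2])/K[0][0]*z,(v-K[1][2])/K[1][1]*z,z],-1)
    W=(P-t)@R; W[z==0]=np.nan
    return W
def save(n,img): cv2.imwrite(f"pics/{n}.png",img[...,::-1])
E
python3 - <<'E'
from h import *
s=observe(); print({k:np.round(s[k],3) for k in s})
a=capture("top"); b=capture("side")
save("both",np.vstack([cv2.resize(a["frame"],(400,300)),cv2.resize(b["frame"],(400,300))]))
save("top",a["frame"]);save("side",b["frame"])
for c,nm in((a,"top"),(b,"side")):
    W=pts(c)
    for q in["stylus","tool_block","holder","clock","mug","spray_can","driver_a","movement","jar","wood_offcut","reset_hole"]:
        for d in cut_out(c,q)[:4]:
            w=W[d["region"]]
            print(nm,q,round(d["p"],2),np.round(d["extent"]),np.round(np.nanmedian(w,0)),np.round(np.nanpercentile(w,[2,98],axis=0)).tolist())
E
```

```text
{'time': np.float64(0.0), 'joints': array([ 1.098,  0.354,  1.634, -0.   ,  1.155, -0.002]), 'qvel': array([-0.001,  0.   ,  0.001, -0.   , -0.001,  0.001]), 'tau': array([ 2.0000e-03, -5.9386e+01, -3.3421e+01,  7.0000e-02,  2.4000e-02,
       -0.0000e+00]), 'ee_pos': array([283.278, 556.582, 213.884]), 'eef_rot': array([-3.14 ,  0.   ,  2.671]), 'wrist_force': array([0.648, 0.09 , 0.471]), 'moment': array([ 0.031, -0.025,  0.012]), 'finger_force': np.float64(0.0), 'width': np.float64(92.18)}
top stylus 0.44 [273. 315.   3.  12.] [363. 115.  95.] [[355.0, 111.0, 54.0], [369.0, 123.0, 123.0]]
top stylus 0.38 [292. 280.   7.  10.] [449.  74.  56.] [[441.0, 67.0, -1.0], [460.0, 84.0, 123.0]]
top stylus 0.18 [321. 313.  44.  21.] [367.   4.  31.] [[343.0, -47.0, 26.0], [391.0, 56.0, 35.0]]
top tool_block 0.7 [234. 269.  71.  47.] [472. 200.  60.] [[428.0, 134.0, 32.0], [524.0, 285.0, 64.0]]
top holder 0.69 [362. 249.  73.  47.] [516. -99.  94.] [[467.0, -186.0, 7.0], [572.0, -25.0, 107.0]]
top clock 0.89 [365. 248.  50.  42.] [ 519. -105.   98.] [[472.0, -155.0, 86.0], [569.0, -54.0, 108
[... 1867 characters left out ...]
75 [326. 324.  19.  28.] [477. 223. 115.] [[465.0, 159.0, 58.0], [496.0, 228.0, 137.0]]
side driver_a 0.67 [313. 349.  17.  30.] [495. 275. 121.] [[484.0, 263.0, 71.0], [508.0, 280.0, 137.0]]
side movement 0.69 [214. 247.  37.  33.] [766.  31.  16.] [[734.0, -3.0, 3.0], [800.0, 62.0, 26.0]]
side jar 0.56 [410. 167.  23.  28.] [ 358. -299.   40.] [[334.0, -334.0, 2.0], [381.0, -288.0, 58.0]]
side jar 0.19 [325. 344.  74.  97.] [474. 245.  59.] [[425.0, 139.0, 0.0], [530.0, 303.0, 63.0]]
side wood_offcut 0.9 [391. 268.  28.  48.] [371.  13.  30.] [[345.0, -47.0, 4.0], [393.0, 61.0, 33.0]]
side reset_hole 0.64 [334. 198.  55.  38.] [519. -94.  96.] [[472.0, -155.0, 74.0], [571.0, -53.0, 107.0]]
```

View pics/top.png

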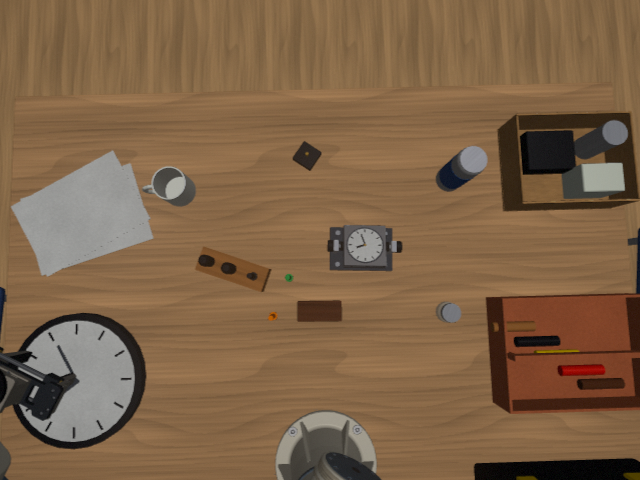

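View pics/side.png

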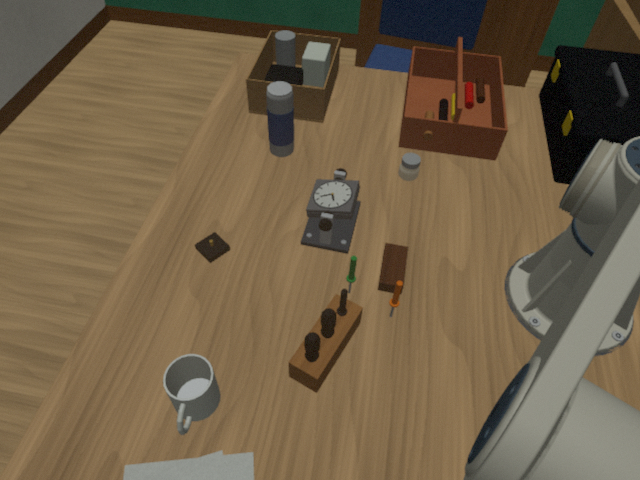

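The top view shows three things shaped like the stylus: black in the block at (252,276), green at (289,278) and orange at (272,316). In the side view they are at (343,303), (352,269) and (398,300). The screwdrivers are at (326,324) and (313,349). I choose the black one in the block.

```bash
python3 - <<'E'
from h import *
a=capture("top"); b=capture("side")
save("crop",np.vstack([cv2.resize(b["frame"][180:400,280:430],(510,748),interpolation=cv2.INTER_CUBIC)[100:690]]))
for c,nm in((a,"top"),(b,"side")):
    W=pts(c)
    x,y,z=W[...,0],W[...,1],W[...,2]
    m=(abs(x-458)<25)&(abs(y-168)<25)&(z>68)
    w=W[m]; print(nm,"stylus",m.sum(),np.round(np.median(w,0),1),np.round(np.percentile(w,[0,5,95,100],axis=0)).tolist())
    mt=m&(z>126); print(" top end",mt.sum(),np.round(W[mt].mean(0),1) if mt.any() else "")
    m=(abs(x-475)<70)&(abs(y-215)<110)&(abs(z-60)<4); print("block top",cv2.minAreaRect(W[m][:,:2].astype(np.float32)),np.round(W[m].mean(0),1))
    r=[d for d in cut_out(c,"clock")][0]["region"]
    w=W[r]; w=w[np.isfinite(w).all(1)&(w[:,2]>80)]
    p0=np.median(w,0)
    for _ in range(5):
        A=np.c_[w[:,:2]-p0[:2],np.ones(len(w))]; co=np.linalg.lstsq(A,w[:,2],rcond=None)[0]; e=abs(A@co-w[:,2]); w=w[e<max(2.5,np.percentile(e,80))] if _<2 else w[e<3]
    print("clock plane",co.round(3),len(w),"tilt",np.arctan(np.hypot(*co[:2])),cv2.minAreaRect(w[:,:2].astype(np.float32)))
    m=(abs(x-520)<80)&(abs(y+103)<110)&(abs(z-12)<4); print("base",m.sum(),cv2.minAreaRect(W[m][:,:2].astype(np.float32)))
    for s in(-1,1):
        m=(abs(x-520)<40)&(abs(y+103-s*68)<14)&(z>95); 
        if m.any(): print("post",s,m.sum(),np.round(np.median(W[m],0),1))
E
```

```text
top stylus 40 [456.9 160.9 127.5] [[452.0, 157.0, 70.0], [452.0, 157.0, 75.0], [462.0, 168.0, 132.0], [463.0, 168.0, 132.0]]
 top end 21 [458.1 163.1 130.2]
block top ((476.52374267578125, 214.87045288085938), (170.44517517089844, 59.992034912109375), 69.84539794921875) [474.1 207.7  60.3]
clock plane [-1.8700e-01  6.0000e-03  9.8129e+01] 1331 tilt 0.1850862688523901 ((522.2138061523438, -106.10147094726562), (113.39684295654297, 98.09742736816406), 86.7297134399414)
base 704 ((520.0989379882812, -106.68980407714844), (162.15765380859375, 109.73689270019531), 87.31192016601562)
post -1 89 [ 517.5 -173.3  100.5]
post 1 89 [523.9 -33.  101. ]
side stylus 144 [458.4 167.4 108.4] [[453.0, 158.0, 68.0], [453.0, 161.0, 73.0], [464.0, 170.0, 131.0], [464.0, 171.0, 132.0]]
 top end 34 [458.5 164.4 129.6]
block top ((477.4110107421875, 214.37464904785156), (173.4937286376953, 60.85005187988281), 69.83000946044922) [475.2 224.2  60. ]
clock plane [-1.8700e-01 -2.0000e-03  9.8531e+01] 1193 tilt 0.18477856883135718 ((523.1941528320312, -101.03741455078125), (119.79376983642578, 98.40509033203125), 87.08829498291016)
base 1164 ((521.519287109375, -104.44279479980469), (164.74964904785156, 109.7876968383789), 87.4166030883789)
post -1 72 [ 518.7 -170.3  100.7]
post 1 102 [524.  -33.  100.3]
```

View pics/crop.png

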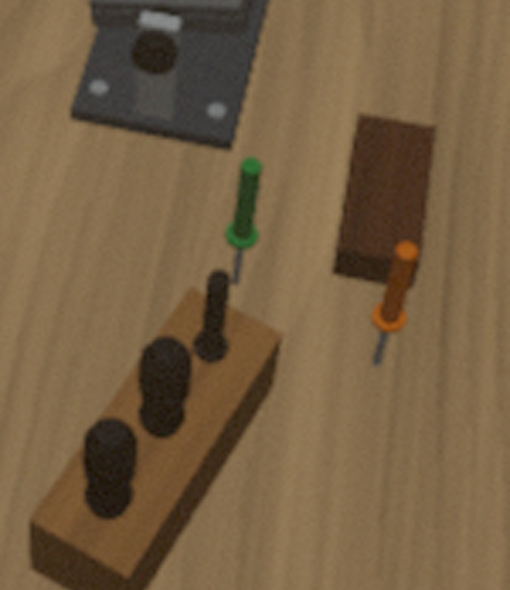

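The crop confirms it. The black slim stylus stands at the near end of the block (crop pixel 215,310), while the green and orange ones stand outside the block. The holder is at about (521,-105) with yaw -0.046, and the clock is at 0.185 rad. First I'll push the clock over with shut fingers.

step_arm([
  {"offset":[0,0,-0.005],"rotation":[0,0,-0.142]},
  {"offset":[0,0,-0.005],"rotation":[0,0,-0.142]},
  {"offset":[0,0,-0.005],"rotation":[0,0,-0.142]},
  {"offset":[-0.017,-0.036,0],"rotation":[0,0,0]},
  {"offset":[-0.017,-0.036,0],"rotation":[0,0,0]},
  {"offset":[-0.017,-0.036,0],"rotation":[0,0,0]},
  {"offset":[-0.017,-0.036,0],"rotation":[0,0,0]},
  {"offset":[-0.017,-0.036,0],"rotation":[0,0,0]},
  {"offset":[-0.017,-0.036,0],"rotation":[0,0,0]},
  {"offset":[-0.017,-0.036,0],"rotation":[0,0,0]},
  {"offset":[-0.017,-0.036,0],"rotation":[0,0,0]},
  {"offset":[-0.017,-0.036,0],"rotation":[0,0,0]},
], grip=255, force=40)

```text
time: 2.6
ee_pos: [422.3, 225.0, 229.9]
eef_rot: [3.141, 0.001, 3.097]
wrist_force: [0.6, 0.4, -0.2]
width: 0.7
finger_force: 0.0
```

step_arm([
  {"offset":[-0.017,-0.036,0],"rotation":[0,0,0]},
  {"offset":[-0.017,-0.036,0],"rotation":[0,0,0]},
  {"offset":[-0.017,-0.036,0],"rotation":[0,0,0]},
  {"offset":[-0.017,-0.036,0],"rotation":[0,0,0]},
  {"offset":[-0.017,-0.036,0],"rotation":[0,0,0]},
  {"offset":[-0.017,-0.036,0],"rotation":[0,0,0]},
  {"offset":[-0.017,-0.036,0],"rotation":[0,0,0]},
  {"offset":[-0.017,-0.036,0],"rotation":[0,0,0]},
  {"offset":[-0.017,-0.036,0],"rotation":[0,0,0]},
  {"offset":[0,0,0],"rotation":[0,0,0]},
  {"offset":[0,0,0],"rotation":[0,0,0]},
])

```text
time: 3.7
ee_pos: [560.0, -104.5, 229.3]
eef_rot: [3.141, -0.001, 3.095]
wrist_force: [-0.1, 0.9, 0.6]
width: 0.7
finger_force: 0.0
```

step_arm([
  {"offset":[0,0,0.04],"rotation":[0,0,0]},
  {"offset":[0,0,0.04],"rotation":[0,0,0]},
  {"offset":[0,0,0.035],"rotation":[0,0,0]},
  {"offset":[0,0,0.008],"rotation":[0,0,0]},
  {"offset":[0,0,0.008],"rotation":[0,0,0]},
  {"offset":[0,0,0.008],"rotation":[0,0,0]},
  {"offset":[0,0,0.008],"rotation":[0,0,0]},
  {"offset":[0,0,0.008],"rotation":[0,0,0]},
  {"offset":[0,0,0.008],"rotation":[0,0,0]},
  {"offset":[0,0,0.008],"rotation":[0,0,0]},
  {"offset":[0,0,0.005],"rotation":[0,0,0]},
  {"offset":[0,0,0],"rotation":[0,0,0]},
])

```text
time: 4.9
ee_pos: [559.6, -104.1, 52.6]
eef_rot: [3.142, -0.001, 3.097]
wrist_force: [0.8, -0.1, -0.3]
width: 0.6
finger_force: 0.1
```

```bash
cat >> h.py <<'E'
def clock(W):
    "points of the clock in holder coords (dx,dz from axle)"
    d=W.reshape(-1,3)-[521,-105,85]; c,s=np.cos(.046),np.sin(.046)
    x=c*d[:,0]-s*d[:,1]; y=s*d[:,0]+c*d[:,1]
    m=(np.hypot(x,d[:,2])<58)&(abs(y)<48)
    return np.c_[x,y,d[:,2]][m]
E
python3 - <<'E'
from h import *
for n in("side","top"):
    q=clock(pts(capture(n))); print(n,len(q))
    for lo in range(-60,60,10):
        k=q[(q[:,0]>=lo)&(q[:,0]<lo+10)]
        if len(k): print(lo,len(k),np.percentile(k[:,2],[2,50,98]).round())
E
```

```text
side 730
-40 16 [38. 41. 44.]
-30 156 [36. 43. 47.]
-20 173 [ 9. 48. 52.]
-10 122 [10. 41. 51.]
0 96 [10. 22. 32.]
10 86 [-11.   0.  12.]
20 62 [-39. -22. -10.]
30 14 [-39. -33. -22.]
40 5 [-27. -26. -22.]
top 225
-20 12 [46. 51. 53.]
-10 97 [30. 40. 50.]
0 82 [ 9. 19. 31.]
10 34 [-13.   4.  10.]
```

The clock stands at about 64°. Next I go over to the near side and push its upper edge away.

step_arm([
  {"offset":[-0.005,0,-0.03],"rotation":[0,0,0]},
  {"offset":[0,0,-0.04],"rotation":[0,0,0]},
  {"offset":[0,0,-0.04],"rotation":[0,0,0]},
  {"offset":[0,0,-0.04],"rotation":[0,0,0]},
  {"offset":[0.038,0,0],"rotation":[0,0,0]},
  {"offset":[0.038,0,0],"rotation":[0,0,0]},
  {"offset":[0.038,0,0],"rotation":[0,0,0]},
  {"offset":[0,0,0],"rotation":[0,0,0]},
  {"offset":[0,0,0.045],"rotation":[0,0,0]},
  {"offset":[0,0,0.045],"rotation":[0,0,0]},
  {"offset":[0,0,0],"rotation":[0,0,0]},
])

```text
time: 6.1
ee_pos: [448.2, -98.4, 109.7]
eef_rot: [3.14, -0.008, 3.097]
wrist_force: [0.2, 1.2, 0.6]
width: 0.4
finger_force: 0.0
```

step_arm([
  {"offset":[-0.009,0,0],"rotation":[0,0,0]},
  {"offset":[-0.009,0,0],"rotation":[0,0,0]},
  {"offset":[-0.009,0,0],"rotation":[0,0,0]},
  {"offset":[-0.009,0,0],"rotation":[0,0,0]},
  {"offset":[-0.009,0,0],"rotation":[0,0,0]},
  {"offset":[-0.009,0,0],"rotation":[0,0,0]},
  {"offset":[-0.009,0,0],"rotation":[0,0,0]},
  {"offset":[-0.009,0,0],"rotation":[0,0,0]},
  {"offset":[-0.009,0,0],"rotation":[0,0,0]},
  {"offset":[0,0,0],"rotation":[0,0,0]},
])

```text
time: 7.1
ee_pos: [534.0, -102.9, 113.6]
eef_rot: [-3.141, 0.002, 3.097]
wrist_force: [0.2, -0.1, 0.3]
width: 0.5
finger_force: 0.1
```

step_arm([
  {"offset":[-0.008,0,0],"rotation":[0,0,0]},
  {"offset":[-0.008,0,0.002],"rotation":[0,0,0]},
  {"offset":[-0.006,0,0.003],"rotation":[0,0,0]},
  {"offset":[0,0,0.004],"rotation":[0,0,0]},
  {"offset":[0,0,0.004],"rotation":[0,0,0]},
  {"offset":[0,0,0.003],"rotation":[0,0,0]},
  {"offset":[0,0,0.001],"rotation":[0,0,0]},
  {"offset":[0,0,0],"rotation":[0,0,0]},
])

```text
time: 7.9
ee_pos: [554.7, -103.8, 97.3]
eef_rot: [-3.141, 0.001, 3.097]
wrist_force: [0.0, 0.1, 8.7]
width: 0.5
finger_force: 4.6
```

```bash
python3 - <<'E'
from h import *
for n in("side","top"):
    q=clock(pts(capture(n))); print(n,len(q))
    for lo in range(-60,60,10):
        k=q[(q[:,0]>=lo)&(q[:,0]<lo+10)]
        if len(k): print(lo,len(k),np.percentile(k[:,2],[2,50,98]).round())
E
```

```text
side 1307
-50 170 [-8. 11. 15.]
-40 156 [-5. 12. 15.]
-30 152 [ 2. 12. 14.]
-20 140 [-6. 12. 15.]
-10 146 [ 9. 12. 16.]
0 147 [ 9. 12. 15.]
10 139 [ 5. 12. 15.]
20 97 [-6. 12. 24.]
30 82 [-8. 13. 27.]
40 73 [ 3. 12. 21.]
50 5 [10. 12. 14.]
top 451
-40 46 [ 9. 13. 17.]
-30 100 [ 9. 13. 16.]
-20 103 [ 9. 12. 15.]
-10 94 [ 8. 12. 16.]
0 91 [ 9. 12. 16.]
10 10 [ 8. 12. 15.]
30 3 [ 8. 10. 10.]
40 4 [ 8. 10. 12.]
```

The clock is flat with its back up, at the stop. Next is the stylus.

step_arm([
  {"offset":[0,0,-0.04],"rotation":[0,0,0]},
  {"offset":[0,0,-0.04],"rotation":[0,0,0]},
  {"offset":[0,0,-0.04],"rotation":[0,0,0]},
  {"offset":[0.012,0.029,0],"rotation":[0,0,0]},
  {"offset":[0.012,0.029,0],"rotation":[0,0,0]},
  {"offset":[0.012,0.029,0],"rotation":[0,0,0]},
  {"offset":[0.012,0.029,0],"rotation":[0,0,0]},
  {"offset":[0.012,0.029,0],"rotation":[0,0,0]},
  {"offset":[0.012,0.029,0],"rotation":[0,0,0]},
  {"offset":[0.012,0.029,0],"rotation":[0,0,0]},
  {"offset":[0.012,0.029,0],"rotation":[0,0,0]},
  {"offset":[0.012,0.029,0],"rotation":[0,0,0]},
])

```text
time: 9.2
ee_pos: [456.7, 162.6, 216.1]
eef_rot: [-3.141, -0.001, 3.097]
wrist_force: [0.5, 0.5, -0.1]
width: 0.4
finger_force: 0.0
```

step_arm([
  {"offset":[0,0,0],"rotation":[0,0,0.145]},
  {"offset":[0,0,0],"rotation":[0,0,0.145]},
  {"offset":[0,0,0],"rotation":[0,0,0.145]},
  {"offset":[0,0,0],"rotation":[0,0,0.145]},
  {"offset":[0,0,0],"rotation":[0,0,0.145]},
  {"offset":[0,0,0],"rotation":[0,0,0.145]},
  {"offset":[0,0,0],"rotation":[0,0,0.145]},
  {"offset":[0,0,0],"rotation":[0,0,0.145]},
  {"offset":[0,0,0],"rotation":[0,0,0.145]},
  {"offset":[0,0,0],"rotation":[0,0,0.145]},
  {"offset":[0,0,0],"rotation":[0,0,0.145]},
  {"offset":[0,0,0],"rotation":[0,0,0.145]},
], grip=110)

```text
time: 10.4
ee_pos: [457.3, 161.5, 216.1]
eef_rot: [-3.141, 0.001, 1.351]
wrist_force: [-0.4, -0.7, -0.1]
width: 52.5
finger_force: 0.0
```

step_arm([
  {"offset":[0,0,0],"rotation":[0,0,0.142]},
  {"offset":[0,0,0],"rotation":[0,0,0]},
  {"offset":[0,0,0],"rotation":[0,0,0]},
])

```text
time: 10.7
ee_pos: [457.6, 161.6, 216.3]
eef_rot: [-3.141, 0.0, 1.219]
wrist_force: [0.1, 0.2, 0.4]
width: 52.3
finger_force: 0.0
```

```bash
python3 - <<'E'
from h import *
c=capture("side"); s=observe(); W=pts(c)
R=Ro.from_euler("xyz",s["eef_rot"]).as_matrix()
print(np.round(s["ee_pos"],1),s["eef_rot"],s["width"])
m=(abs(W[...,0]-458)<14)&(abs(W[...,1]-165)<14)&(W[...,2]>68)&(W[...,2]<133)
if m.any():
    w=W[m]; print(m.sum(),np.percentile(w,[2,50,98],axis=0).round(1).tolist())
print("tool offset to (458.2,163.5)",(R.T@(np.array([458.2,163.5,86])-s["ee_pos"])).round(1))
c=capture("wrist"); save("w1",c["frame"]); print(c["mtx"],c["rvec"],c["tvec"])
P=cv2.Rodrigues(np.array(c["rvec"],float))[0]@np.array([458.2,163.5,130])+np.array(c["tvec"],float).ravel()
th=np.arctan2(np.hypot(P[0],P[1]),P[2]); K=np.array(c["mtx"]); print("expected px",K[0,2]+K[0,0]*th*P[0]/np.hypot(*P[:2]),K[1,2]+K[1,1]*th*P[1]/np.hypot(*P[:2]))
E
```

```text
[457.6 161.7 216.3] [-3.14115746e+00  3.78674795e-04  1.21873145e+00] 52.044413712543445
145 [[453.0, 160.4, 69.9], [458.4, 167.5, 107.0], [464.3, 169.6, 131.7]]
tool offset to (458.2,163.5) [ 2.000e+00 -1.000e-01  1.303e+02]
[[371.64829954   0.         316.84456737]
 [  0.         371.64829954 239.22518995]
 [  0.           0.           1.        ]] [-2.8370946   0.50584729  0.06798921] [-372.7882176   268.63752883  472.29163678]
expected px 317.6106890068665 241.25259159934217
```

View pics/w1.png

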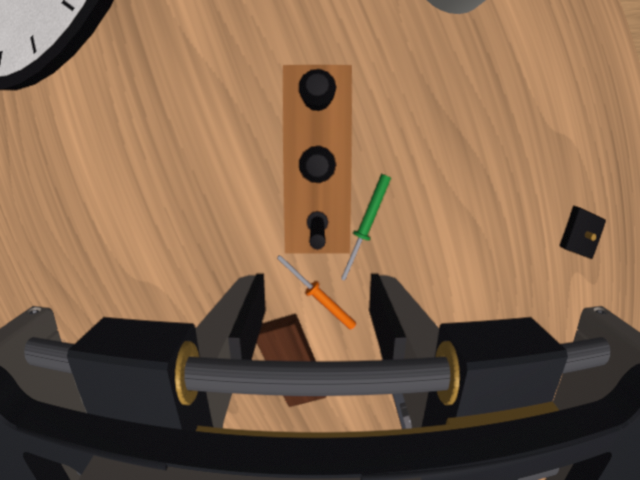

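The wrist picture shows the stylus top at (317,241), just where the measurement puts it, with the row of holes across the closing line. I'll descend and grip.

step_arm([
  {"offset":[0.002,0,0.03],"rotation":[0,0,0]},
  {"offset":[0,0,0.035],"rotation":[0,0,0]},
  {"offset":[0,0,0.035],"rotation":[0,0,0]},
  {"offset":[0,0,0.03],"rotation":[0,0,0]},
  {"offset":[0,0,0],"rotation":[0,0,0]},
  {"offset":[0,0,0],"rotation":[0,0,0]},
])

```text
time: 11.4
ee_pos: [458.6, 163.6, 86.8]
eef_rot: [-3.141, 0.001, 1.216]
wrist_force: [-0.2, -0.4, 0.3]
width: 52.4
finger_force: 0.0
```

step_arm([
  {"offset":[0,0,0],"rotation":[0,0,0]},
  {"offset":[0,0,0],"rotation":[0,0,0]},
  {"offset":[0,0,0],"rotation":[0,0,0]},
  {"offset":[0,0,0],"rotation":[0,0,0]},
  {"offset":[0,0,0],"rotation":[0,0,0]},
  {"offset":[0,0,0],"rotation":[0,0,0]},
  {"offset":[0,0,0],"rotation":[0,0,0]},
  {"offset":[0,0,0],"rotation":[0,0,0]},
], grip=255, force=45)

```text
time: 12.2
ee_pos: [458.9, 163.7, 86.8]
eef_rot: [3.141, -0.0, 1.215]
wrist_force: [-0.7, -0.7, 5.1]
width: 11.3
finger_force: 45.0
```

step_arm([
  {"offset":[0,0,-0.02],"rotation":[0,0,0]},
  {"offset":[0,0,-0.035],"rotation":[0,0,0]},
  {"offset":[0,0,-0.04],"rotation":[0,0,0]},
  {"offset":[0,0,-0.04],"rotation":[0,0,0]},
  {"offset":[0,0,-0.025],"rotation":[0,0,0]},
  {"offset":[0,0,0],"rotation":[0,0,0]},
])

```text
time: 12.8
ee_pos: [460.6, 164.3, 249.9]
eef_rot: [3.137, -0.004, 1.215]
wrist_force: [0.5, 0.2, -0.5]
width: 11.0
finger_force: 45.0
```

step_arm([
  {"offset":[-0.0235,0.019,0],"rotation":[0,0,0]},
  {"offset":[-0.0235,0.019,0],"rotation":[0,0,0]},
  {"offset":[-0.0235,0.019,0],"rotation":[0,0,0]},
  {"offset":[-0.0235,0.019,0],"rotation":[0,0,0]},
  {"offset":[-0.0235,0.019,0],"rotation":[0,0,0]},
  {"offset":[-0.0235,0.019,0],"rotation":[0,0,0]},
  {"offset":[-0.0235,0.019,0],"rotation":[0,0,0]},
  {"offset":[-0.0235,0.019,0],"rotation":[0,0,0]},
  {"offset":[-0.0235,0.019,0],"rotation":[0,0,0]},
  {"offset":[0,0,0],"rotation":[0,0,0]},
  {"offset":[0,0,0],"rotation":[0,0,0]},
  {"offset":[0,0,0],"rotation":[0,0,0]},
])

```text
time: 14.0
ee_pos: [544.5, -93.4, 245.6]
eef_rot: [-3.14, 0.0, 1.215]
wrist_force: [0.3, 1.2, -0.4]
width: 10.9
finger_force: 45.0
```

```bash
python3 - <<'E'
from h import *
s=observe(); print(np.round(s["ee_pos"],1),s["eef_rot"],s["width"])
c=capture("wrist"); save("w2",c["frame"])
K=np.array(c["mtx"]);Rc=cv2.Rodrigues(np.array(c["rvec"],float))[0];t=np.array(c["tvec"],float).ravel()
def px(p):
    P=Rc@np.array(p,float)+t; r=np.hypot(*P[:2]); th=np.arctan2(r,P[2]); return (K[:2,2]+K[0,0]*th*P[:2]/r).round(1)
p=s["ee_pos"]
print("hole",px([545.5,-94.1,97]),"point",px([p[0],p[1],p[2]-76.8]),"collar",px([p[0],p[1],p[2]-24]))
c=capture("side"); f=c["frame"]; save("s2",cv2.resize(f[60:280,240:450],(630,660))[:600])
W=pts(c); m=(np.hypot(W[...,0]-p[0],W[...,1]-p[1])<15)&(W[...,2]>135)&(W[...,2]<245)
w=W[m]
for lo in range(135,245,10):
    k=w[(w[:,2]>=lo)&(w[:,2]<lo+10)]
    if len(k): print(lo,len(k),np.median(k,0).round(1))
E
```

```text
[544.5 -93.4 245.6] [-3.13980809e+00  3.45911258e-05  1.21500506e+00] 10.86545512582881
hole [319.3 224.9] point [318.  247.6] collar [318.1 274.4]
165 4 [543.8 -92.2 172.5]
175 13 [544.2 -92.6 180.7]
185 10 [544.4 -92.7 191.9]
195 8 [543.9 -91.9 198.9]
205 5 [545.  -91.9 208. ]
215 40 [543.5 -88.9 223. ]
225 25 [545.1 -89.4 230.6]
235 19 [547.9 -89.2 238.2]
```

View pics/w2.png

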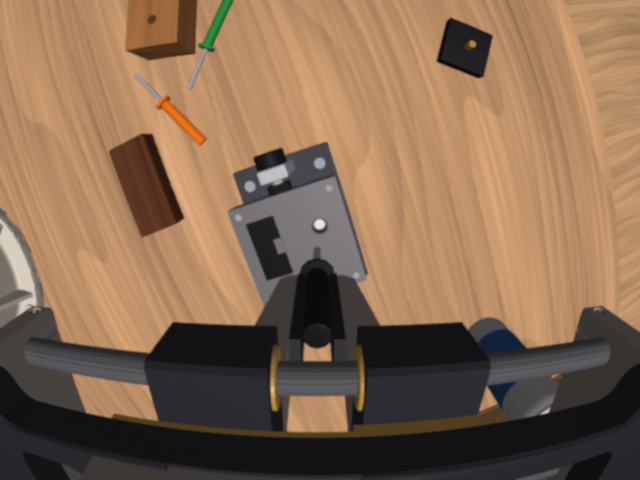

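View pics/s2.png

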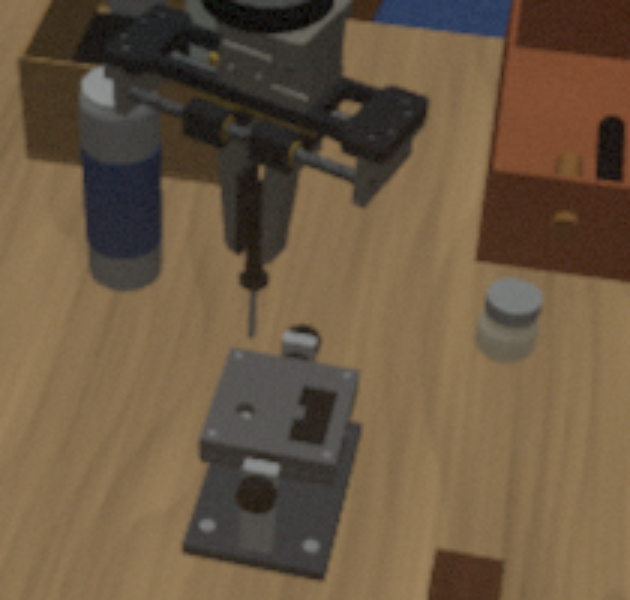

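The wrist view shows the hole with its white button at (320,225), as predicted (319,225). The stylus point at (317,248) hangs straight. In the side crop the clock lies flat with its back up. I'll lower to just above the hole.

step_arm([
  {"offset":[0,0.0015,0.02],"rotation":[0,0,0]},
  {"offset":[0,0,0.025],"rotation":[0,0,0]},
  {"offset":[0,0,0.02],"rotation":[0,0,0]},
  {"offset":[0,0,0],"rotation":[0,0,0]},
  {"offset":[0,0,0],"rotation":[0,0,0]},
  {"offset":[0,0,0],"rotation":[0,0,0]},
])

```text
time: 14.7
ee_pos: [547.4, -94.5, 182.8]
eef_rot: [3.14, -0.0, 1.215]
wrist_force: [0.0, -0.3, -0.1]
width: 11.1
finger_force: 45.0
```

```bash
python3 - <<'E'
from h import *
s=observe(); print(np.round(s["ee_pos"],1),s["eef_rot"])
c=capture("wrist"); f=c["frame"]
K=np.array(c["mtx"]);Rc=cv2.Rodrigues(np.array(c["rvec"],float))[0];t=np.array(c["tvec"],float).ravel()
def px(p):
    P=Rc@np.array(p,float)+t; r=np.hypot(*P[:2]); th=np.arctan2(r,P[2]); return (K[:2,2]+K[0,0]*th*P[:2]/r).round(1)
p=s["ee_pos"]
print("hole",px([545.5,-94.1,97]),"btn",px([545.5,-94.1,89]),"point",px([p[0],p[1],p[2]-76.8]),"mm/px x",px([p[0]+.937*5,p[1]-.348*5,97])-px([p[0],p[1],97]))
save("w3",cv2.resize(f[180:300,240:400],(800,600),interpolation=cv2.INTER_CUBIC))
E
```

```text
[547.4 -94.5 182.8] [ 3.13989549e+00 -3.39925883e-04  1.21524408e+00]
hole [314.8 244.5] btn [314.9 241.5] point [317.5 247.7] mm/px x [7. 0.]
```

View pics/w3.png

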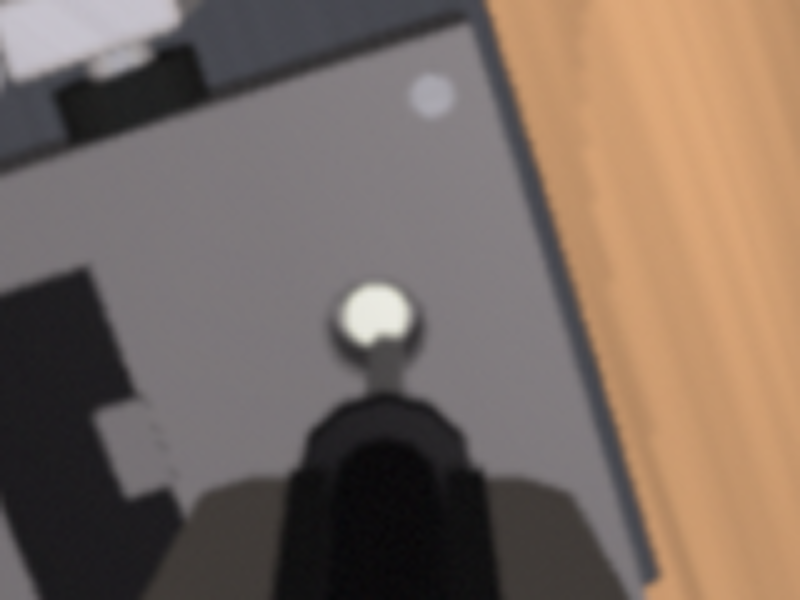

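The crop shows the tip at (317.4,247.6) and the hole centre at (315.2,244.4), both as calibrated. I'll correct 1.7 mm sideways, then go in.

step_arm([
  {"offset":[0,-0.0017,0],"rotation":[0,0,0]},
  {"offset":[0,0,0],"rotation":[0,0,0]},
  {"offset":[0,0,0.005],"rotation":[0,0,0]},
  {"offset":[0,0,0.005],"rotation":[0,0,0]},
  {"offset":[0,0,0.004],"rotation":[0,0,0]},
  {"offset":[0,0,0.002],"rotation":[0,0,0]},
  {"offset":[0,0,0.002],"rotation":[0,0,0]},
  {"offset":[0,0,0.002],"rotation":[0,0,0]},
  {"offset":[0,0,0.001],"rotation":[0,0,0]},
  {"offset":[0,0,0],"rotation":[0,0,0]},
  {"offset":[0,0,0],"rotation":[0,0,0]},
])

```text
time: 15.85
ee_pos: [545.0, -94.1, 160.8]
eef_rot: [-3.142, 0.0, 1.215]
wrist_force: [-1.7, 0.7, 3.9]
width: 11.1
finger_force: 45.0
```

step_arm([
  {"offset":[0,0,0.001],"rotation":[0,0,0]},
  {"offset":[0,0,0.001],"rotation":[0,0,0]},
  {"offset":[0,0,0.001],"rotation":[0,0,0]},
  {"offset":[0,0,0],"rotation":[0,0,0]},
  {"offset":[0,0,0],"rotation":[0,0,0]},
  {"offset":[0,0,0],"rotation":[0,0,0]},
])

```text
time: 16.45
ee_pos: [545.7, -94.2, 159.6]
eef_rot: [3.14, -0.0, 1.215]
wrist_force: [-5.8, 0.9, 21.8]
width: 11.5
finger_force: 45.1
```

step_arm([
  {"offset":[0,0,-0.001],"rotation":[0,0,0]},
  {"offset":[0,0,0],"rotation":[0,0,0]},
  {"offset":[0,0,0],"rotation":[0,0,0]},
  {"offset":[0,0,0],"rotation":[0,0,0]},
  {"offset":[0,0,0],"rotation":[0,0,0]},
  {"offset":[0,0,0],"rotation":[0,0,0]},
])

```text
time: 17.05
ee_pos: [545.5, -94.2, 159.9]
eef_rot: [3.14, -0.0, 1.215]
wrist_force: [-5.0, -0.2, 15.3]
width: 11.1
finger_force: 45.0
```

```bash
python3 - <<'E'
from h import *
c=capture("wrist"); s=observe(); print(s["ee_pos"],s["wrist_force"],s["finger_force"])
c2=capture("side")
save("f",np.hstack([cv2.resize(c["frame"][180:300,240:400],(400,300)),cv2.resize(c2["frame"][130:280,260:460],(400,300))]))
q=clock(pts(c2)); k=q[q[:,0]<10]; print(np.polyfit(k[:,0],k[:,2],1))
E
```

```text
[545.42415322 -94.15159949 159.89185339] [-3.23785322  0.50995993 14.90632965] 45.030988454818726
[ 0.04318068 12.46060746]
```

View pics/f.png

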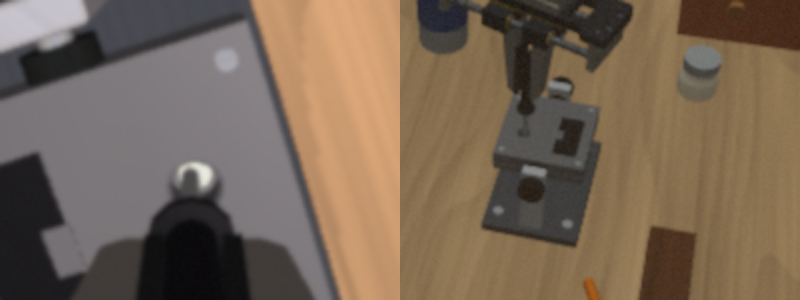

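The picture shows the tip inside the hole (left half, around 193,180), on the button, and the clock flat. A steady 15 N is well above the 5 N spring, so the button is fully down. I'm handing in.

```bash
python3 -c "
from cell import *
print(job_done())"
```

```text
the job is handed in; nothing more can be done
None
```

The clock is turned over against its stop, and the gripped stylus is in the hole holding the reset button down with about 15 N; the job is handed in, but no verdict came back.

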